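# Take the long stir bar out of the sloping tray

### The arm

A 7-joint arm with a two-finger parallel gripper is mounted at the origin on a cart in front of the work surface, level with it; the furniture and walls round the work are solid. World frame = base frame: x ahead of the robot, y to its left, z up, the work surface at z = 0. Lengths are in m, angles in rad, forces in N, time in s.
With the tool pointing down it reaches from about 0.425 to 0.95 m from the base axis. Payload 16.7 kg.
Tool frame: the origin (TCP) lies at the very end of the fingers, on their centre line; the grasp point (between the pads) lies 19 mm behind it; z points along the fingers, y is the line along which they close (so a half turn about z gives the same grasp; the last joint's range is limited). The gripper opens to 94 mm and grips with 3 to 60 N. Pads are 16 mm wide; open, the fingers measure 119 mm over their backs; the gripper's body (75 mm by 177 mm) begins 78 mm behind the grasp point.
Start: joints at [-1.425, 0.426, 0.074, 1.606, -0.034, 1.111, -0.067], TCP at [0.197, 0.646, 0.205] pointing down, gripper open.
Joint ranges: [-2.85, 2.85], [-0.5, 2.14], [-1.23, 1.37], [0.21, 2.46], [-1.02, 4.16], [0.16, 2.05], [-2.73, 2.73]. Speed limits (rad/s): [1.89, 1.89, 2.39, 2.39, 3.01, 3.01, 3.01].

### API

Orientations are given as a unit quaternion [w, x, y, z].
In Python, from cell import move_pose, move_linear, goto_joints, grip, pause, inverse_kinematics, sense, read_camera, Unreachable, finish_job gives the robot as it stands. The module is installed in compiled form; this text tells all that it offers. Calls block until the motion is done:
- move_pose(position, orientation): joint-space move of the TCP to a pose.
- move_linear(position, speed=0.15, attitude=None, f_stop=None): straight line of the TCP; attitude=None keeps the orientation; speed is the mean speed in m/s. With f_stop (N) it stops when the force on the tool has changed by that much, and returns True; else False.
- goto_joints(angles): joint-space move.
- grip(opening, force=None): finger opening in m; force is the grip in N (None keeps the last); returns when the fingers have stopped.
- pause(seconds).
- inverse_kinematics(position, orientation): joint angles nearest the present ones, or None.
- sense(): the state.
- read_camera(name): name is "scene" or "top" or "wrist"; returns a dict with "pixels" (400x640x3 uint8, red, green, blue), "K" (3x3 intrinsics, pixels), "view" (4x4, takes a point from world to camera coordinates). Camera axes: x right, y up, looking along -z (the intrinsics and any distortion apply to the point x, -y, -z); pixel columns grow to the right and rows downward; lengths in m; the calibration is good to about 2 mm. A picture is of the moment at which its call begins. There is no depth.
A pose or a line that the arm cannot do raises Unreachable and nothing moves.
- finish_job(): hands the job in; it is judged then, once.
The state is a dict: "time_s": time; "qpos": joint angles; "dq": joint speeds; "joint_efforts": joint torques, N m; "eef_pos": TCP position; "tool_rot": TCP orientation; "force": force on the tool from outside, world axes, zero at the start; "torque": the same for the moment, N m; "grip_width": finger opening in m; "grasp_force": force on a finger pad.
Only numpy, scipy, OpenCV 4.12 (cv2) and the standard library are available. Lean on these libraries where they do the work, as an engineer would, in place of code of your own. Each camera call takes 0.05 s, during which the arm holds its last target. There are 200 camera calls.

### The job

Slide the clear cover of the sloping stir-bar tray all the way up by its ridge, then pluck the longest of the three white stir bars out of its pocket and lay it flat inside the steel dish, gently, without letting it drop. Leave the cover up, the two short bars in their pockets and the dish upright, and do not push the white bottle or the timer about.

Things in the scene. Friction and masses are not known exactly. Their poses are not given: they have to be found in the camera images.
- tray: Black plastic pocket tray between grey guide rails on a fixed stand, 152 deep (x) x 222 wide (y) x 160 high. Origin: centre of the footprint on the bench; z up, x horizontal, from its low front edge to its high back. Its face rises towards +x at 35 degrees: up-slope (0.819, 0, 0.574), outward normal (-0.574, 0, 0.819) in the tray frame.
- pocket_row (a point): Centre of the row of three pockets, on the tray's face, at (-34.8, 0, 73.7) mm in the tray frame (axes as the tray's). Pockets at y = -64, 0, 64 mm, each 15 wide (up the slope) x 56 long (y) x 6 deep. The face runs from 50 below to 135 mm above the row along the slope. Rails stand 18 mm above the face, their inner edges at y = -101 and 101 mm.
- cover (a joint): Clear cover plate that slides up the tray's face, m: 0 over the pockets, 0.095 fully up at its stop; stays where left (friction about 2.5 N). 60 (along the slope) x 200 (y) x 3 thick, underside 12, top 15 mm above the face; at 0 centred on the pocket row, fully up its lower edge is 65 mm above the row along the slope.
- cover_ridge (a point): Middle of the top edge of the grey grip ridge on the cover, 37 mm out from the tray's face (moves with the cover). The ridge stands square to the face, 22 high above the plate, 12 thick (along the slope) x 70 long (along tray y).
- bar_long: White octagonal stir bar, 14 across the flats, 53 long overall, about 20 g: the one to take. Origin at its centre, its length along its own y. In its pocket it lies along tray y, 8 mm of it standing out of the face (centre 1 mm above the face), with two flats square to the slope direction. Which pocket it is in varies.
- bar_short_1: White octagonal stir bar as the long one but 33 long overall. Origin at its centre. Stays in its pocket.
- bar_short_2: Another such short bar, 33 long overall. Stays in its pocket.
- dish: Loose, round, open steel dish, 120 outer diameter at the rim, 106 inside at its flat floor, 30 high, wall 3, floor 4 thick, 0.35 kg. Origin: centre of its underside, z up.
- reagent_bottle: Small white bottle with white cap, 43 diameter x 81 high, bystander. Origin: centre of its underside.
- timer: White bench timer, 66 x 62 x 18, bystander. Origin: centre of its underside.

How it is judged:
On the way, in this order (a step that is already met when the one before it is completed fails the run):
1. the cover is slid up, with the bar still in its pocket (value of joint cover above 0.085 m and distance of bar_long from where it was at the start of the episode below 0.015 m), for 0.2 s.
2. the long bar is lifted clear of the tray in the fingers (distance of bar_long from where it was at the start of the episode above 0.03 m and contact force between bar_long and the fingers above 0.5 N and contact force between bar_long and tray below 0.01 N), for 0.2 s.
At the end, for the whole second after the job is handed in: The long bar lies at rest on the dish's floor (its centre within 50 mm of the dish's axis and less than 16 mm above the dish's underside), the dish stands upright within 0.1 rad, the cover is up (at least 80 of 95 mm), and both short bars are in their pockets (horizontal distance between bar_long and dish below 0.05 m and z of bar_long in the frame of dish below 0.016 m and linear speed of bar_long below 0.03 m/s and angle between dish's own z axis and vertical below 0.1 rad and value of joint cover above 0.08 m and contact force between bar_long and dish above 0.02 N and z of each of bar_short_1, bar_short_2 in the frame of tray above 0.0662897 m); the robot touches nothing.
It fails at once if reagent_bottle pushed more than 30 mm (distance of reagent_bottle from where it was at the start of the episode above 0.03 m).
It fails at once if timer pushed more than 30 mm (distance of timer from where it was at the start of the episode above 0.03 m).
It fails at once if a short bar taken out of its pocket (moved more than 30 mm) (distance of any of bar_short_1, bar_short_2 from where it was at the start of the episode above 0.03 m).
It fails at once if the long bar dropped (falls free at more than 0.6 m/s, about 20 mm) (contact force between bar_long and the fingers below 0.02 N and linear speed of bar_long above 0.6 m/s).
It also fails if it takes over 45 s, if anything falls off the work surface, if the arm or the gripper's body presses on something with over 40 N, if the wrist force passes 120 N, or if a joint passes its speed limit or range.

## Working session

There is one attempt and no reset: what is moved stays moved. The work goes in short steps, each a Python script; the robot and the scene stay as the last script left them, time stands still between calls to the robot, and variables do not carry over. Pictures are saved under pics/ and viewed, at most 10 in all, crops included, and the job is handed in when it is done.

```bash
mkdir -p pics; python3 - <<'E'
from cell import *
import cv2,pickle,numpy as np
d={}
for n in("scene","top"):
    c=read_camera(n);d[n]=c;cv2.imwrite(f"pics/{n}0.png",c["pixels"][:,:,::-1]);print(n,c["K"],c["view"],c.keys())
pickle.dump(d,open("d.pkl","wb"));s=sense();print(s["time_s"],s["eef_pos"],s["tool_rot"],s["force"])
E
```

```text
scene [[368.36913438   0.         325.86585035]
 [  0.         368.36913438 203.3410452 ]
 [  0.           0.           1.        ]] [[-0.63617791 -0.77124003  0.02159814  0.44415924]
 [ 0.41435974 -0.31791401  0.85278174 -0.22387197]
 [-0.65083306  0.5514703   0.52182069 -0.67722099]
 [ 0.          0.          0.          1.        ]] dict_keys(['pixels', 'K', 'view'])
top [[438.60863602   0.         318.4089971 ]
 [  0.         438.60863602 191.77392883]
 [  0.           0.           1.        ]] [[-0.02413137 -0.99926622  0.02974383  0.16994109]
 [ 0.99687542 -0.02181388  0.07591809 -0.49443452]
 [-0.07521356  0.0314829   0.99667033 -0.96994046]
 [ 0.          0.          0.          1.        ]] dict_keys(['pixels', 'K', 'view'])
0.1 [0.19668904 0.64531819 0.20489965] [-3.98558405e-05  1.47390699e-01  9.89078202e-01 -5.40003213e-04] [-0.53249908 -0.84861997 -0.9648577 ]
```

View pics/scene0.png

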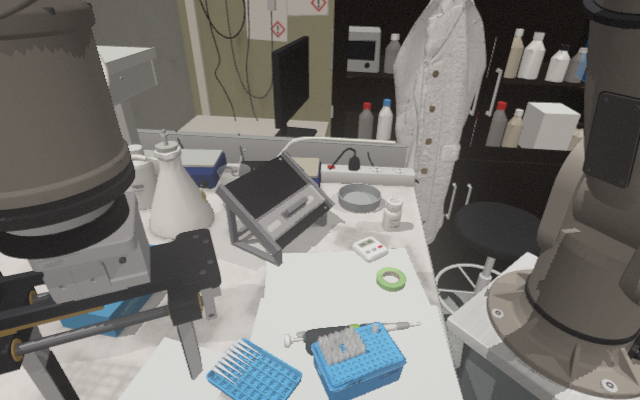

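View pics/top0.png

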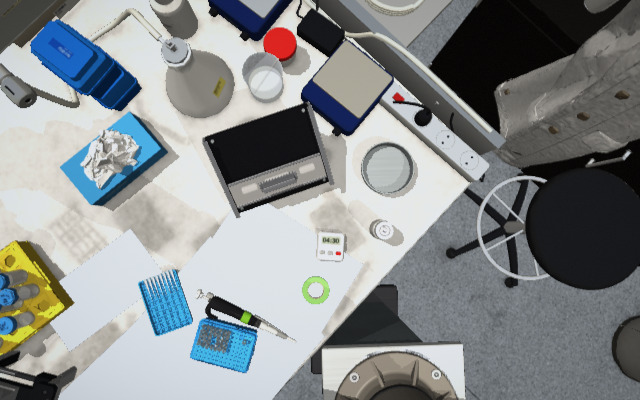

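The scene view shows the tray at about (275,200), the dish at (360,198), the bottle at (393,213) and the timer at (370,248). In the top view the tray is at about (268,158) with yaw about +16°, the dish at (387,167), the bottle at (382,230) and the timer at (331,246). I'll enlarge the tray.

```bash
python3 - <<'E'
import cv2,numpy as np
a=cv2.imread("pics/top0.png")[95:225,195:345];b=cv2.imread("pics/scene0.png")[145:270,210:345]
cv2.imwrite("pics/c1.png",cv2.resize(a,None,fx=5,fy=4.6,interpolation=cv2.INTER_CUBIC))
cv2.imwrite("pics/c2.png",cv2.resize(b,None,fx=5.5,fy=4.8,interpolation=cv2.INTER_CUBIC))
E
```

```text
(no output)
```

View pics/c1.png

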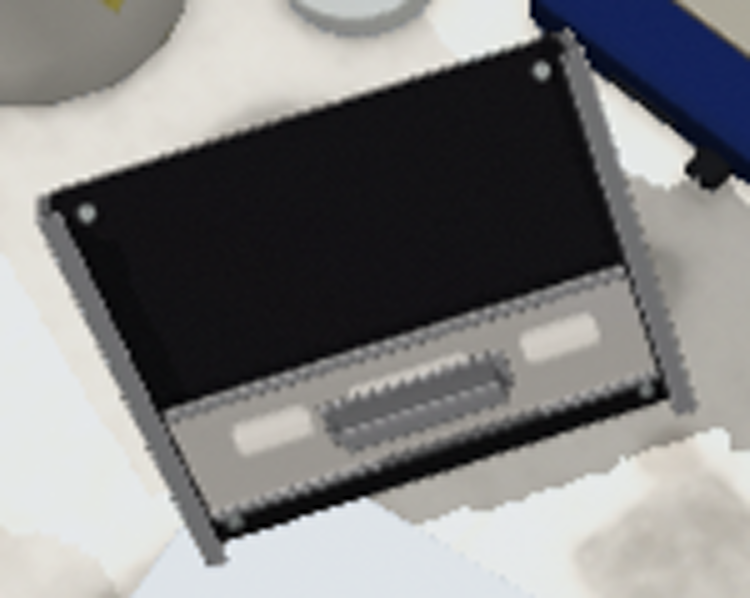

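View pics/c2.png

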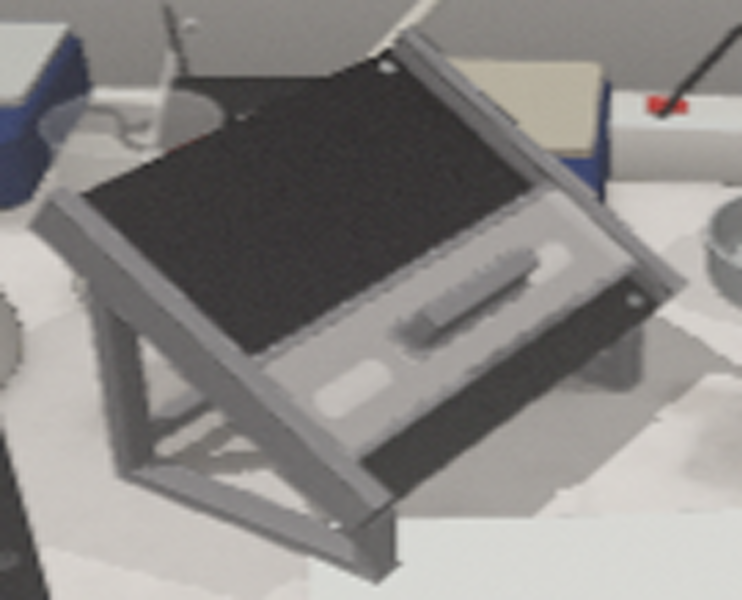

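The top crop shows three white patches under the cover. The middle one, at about (410,375) and partly behind the ridge, looks longest; the outer two are at (273,430) and (560,337). The face corners are at (60,200), (560,42), (225,535) and (665,397), and the ridge top is at about (422,412). Next I'll cast rays to get positions.

```bash
cat > h.py <<'E'
import numpy as np,cv2
from scipy.spatial.transform import Rotation as R
def ray(c,u,v):
    V=c["view"];d=np.linalg.inv(c["K"])@[u,v,1];d=V[:3,:3].T@[d[0],-d[1],-d[2]]
    return -V[:3,:3].T@V[:3,3],d/np.linalg.norm(d)
def onz(c,u,v,z):
    o,d=ray(c,u,v);return o+d*(z-o[2])/d[2]
def tri(c1,p1,c2,p2):
    o1,d1=ray(c1,*p1);o2,d2=ray(c2,*p2)
    t=np.linalg.lstsq(np.c_[d1,-d2],o2-o1,rcond=None)[0];a=o1+t[0]*d1;b=o2+t[1]*d2
    return (a+b)/2,np.linalg.norm(a-b)
def proj(c,p):
    q=c["view"][:3,:3]@p+c["view"][:3,3];q=c["K"]@[q[0],-q[1],-q[2]];return q[:2]/q[2]
E
python3 - <<'E'
from h import *
import pickle;np.set_printoptions(precision=4,suppress=True)
d=pickle.load(open("d.pkl","rb"));T,S=d["top"],d["scene"]
t=lambda x,y:(194.5+(x+.5)/5,94.5+(y+.5)/4.6)
s=lambda x,y:(209.5+(x+.5)/5.5,144.5+(y+.5)/4.8)
f={k:onz(T,*t(*p),z) for k,p,z in[("tl",(60,200),.1511),("tr",(560,42),.1511),("bl",(225,535),.045),("br",(665,397),.045)]}
for k in f:print(k,f[k])
print("W",np.linalg.norm(f["tl"]-f["tr"]),np.linalg.norm(f["bl"]-f["br"]),"center",sum(f.values())/4)
for a,b in(("tr","tl"),("br","bl")):
    v=f[b]-f[a];print("yaw",np.degrees(np.arctan2(-v[0],v[1])))
v=f["tl"]+f["tr"]-f["bl"]-f["br"];print("yawx",np.degrees(np.arctan2(v[1],v[0])),np.hypot(*v[:2])/2)
for n,p,q in[("rivTR",(541,70),(388,67)),("rivBR",(647,390),(635,300)),("railBR",(683,411),(685,288)),("railBL",(213,562),(388,500)),("railTL",(42,203),(60,190)),("railTR",(567,32),(405,33))]:
    print(n,tri(T,t(*p),S,s(*q)))
print("ridge",[onz(T,*t(*p),.104) for p in((422,412),(340,437),(508,386))])
g=cv2.cvtColor(T["pixels"],cv2.COLOR_RGB2HSV)
print("dish",onz(T,387.5,168,.03),onz(T,361,168,.03),onz(T,414,168,.03),onz(T,387.5,142,.03),onz(T,387.5,195,.03))
print("dishS",onz(S,360,194,.03))
print("bottle",onz(T,381,229,.081),"timer",onz(T,331,246,.018))
print("cams",ray(T,0,0)[0],ray(S,0,0)[0])
E
```

```text
tl [0.5974 0.3776 0.1511]
tr [0.6623 0.1818 0.1511]
bl [0.4583 0.331  0.045 ]
br [0.5194 0.1387 0.045 ]
W 0.20623003653437239 0.20176915040046867 center [0.5593 0.2573 0.0981]
yaw 18.34274362476777
yaw 17.650963389217907
yawx 17.6404334638022 0.1479654757189372
rivTR (array([0.6514, 0.19  , 0.1478]), np.float64(0.001035569719744651))
rivBR (array([0.5228, 0.1476, 0.0526]), np.float64(0.0018576172515267551))
railBR (array([0.5106, 0.1312, 0.0598]), np.float64(0.0018622594529731462))
railBL (array([0.4447, 0.3329, 0.0621]), np.float64(0.0019349892863037706))
railTL (array([0.5925, 0.3797, 0.1636]), np.float64(0.004546180763679832))
railTR (array([0.6622, 0.1769, 0.1602]), np.float64(0.005593265865772075))
ridge [array([0.5089, 0.2415, 0.104 ]), array([0.4985, 0.2751, 0.104 ]), array([0.5198, 0.2062, 0.104 ])]
dish [0.5471 0.0031 0.03  ] [0.5483 0.0626 0.03  ] [ 0.5459 -0.0566  0.03  ] [0.6059 0.001  0.03  ] [0.4866 0.0053 0.03  ]
dishS [0.5448 0.0056 0.03  ]
bottle [0.4122 0.0312 0.081 ] timer [0.3765 0.1335 0.018 ]
cams [0.424  0.1896 0.9992] [-0.0654  0.6448  0.5347]
```

The tray measures up well: face width 202–206 mm (202 expected) and rail-corner heights match, so I take its origin as (0.560, 0.2575) and yaw as 17.7°. The predicted ridge is within 3 mm of the measured one, and the dish centre is (0.546, 0.004). Next I'll check reachability and slide the cover.

```bash
cat >> h.py <<'E'
from cell import *
O=np.array([.560,.2575,0.]);YAW=np.radians(17.7)
Rt=R.from_euler("z",YAW).as_matrix()
u=Rt@[.819152,0,.573576];n=Rt@[-.573576,0,.819152];yt=Rt[:,1]
row=O+Rt@[-.0348,0,.0737]
def P(a,y,h):return row+a*u+y*yt+h*n
def Q(z,y):
    x=np.cross(y,z);return R.from_matrix(np.c_[x,y,z]).as_quat(scalar_first=True)
dish=np.array([.546,.004,0])
E
python3 - <<'E'
from h import *
np.set_printoptions(precision=3,suppress=True)
for sg in(1,-1):
    print(sg)
    for p in(P(0,0,.1),P(0,0,.018),P(.095,0,.018),P(.1,0,.1),P(0,0,.0),P(0,.064,0),P(0,-.064,0)):
        print(inverse_kinematics(p,Q(-n,sg*u)))
    q=Q(np.array([0,0,-1.]),sg*Rt[:,0])
    for z in(.15,.01):print("d",inverse_kinematics(dish+[0,0,z],q))
E
```

```text
1
[-0.819  0.     0.071  2.461  1.142  0.272 -1.495]
[-0.74   0.232  0.053  2.424  1.98   0.222 -2.311]
[-0.699  0.225  0.083  2.235  1.037  0.187 -1.296]
[-1.041  0.027  0.393  2.269  0.616  0.321 -0.878]
[ 0.218  0.459 -1.022  2.362  1.776  0.583 -1.947]
[ 0.056  0.49  -1.026  2.325  1.7    0.685 -1.991]
[ 0.386  0.444 -1.016  2.377  1.853  0.481 -1.885]
d [-0.739  0.347  0.757  1.985 -0.298  0.921  0.48 ]
d [-0.533  0.536  0.517  2.066 -0.433  0.645  0.584]
-1
[ 0.112  0.058 -0.854  2.417  1.193  0.301  1.628]
[-0.827  0.233  0.151  2.429  2.038  0.203  0.767]
[-0.754  0.226  0.144  2.238  1.002  0.173  1.877]
[-0.877  0.033  0.223  2.261  0.628  0.325  2.249]
[-0.832  0.284  0.17   2.417  2.24   0.209  0.566]
[-1.026  0.308  0.219  2.383  1.915  0.241  0.754]
[-0.337  0.277 -0.195  2.414  2.291  0.223  0.69 ]
d [-1.018  0.567  1.221  1.996 -0.629  1.029 -2.33 ]
d [-0.861  0.757  1.011  2.082 -0.906  0.831 -2.124]
```

```bash
python3 - <<'E'
from h import *
np.set_printoptions(precision=3,suppress=True)
q=Q(-n,u)
move_pose(P(0,0,.075),q)
grip(.030,20)
s=sense();print(s["time_s"],s["eef_pos"],P(0,0,.075),s["qpos"])
cv2.imwrite("pics/t1.png",read_camera("top")["pixels"][95:225,195:345,::-1].repeat(4,0).repeat(5,1))
try:
    print(move_linear(P(0,0,.020),speed=.06,f_stop=6)); s=sense();print(s["time_s"],s["eef_pos"],s["force"],s["qpos"])
    for a in(.05,.075,.098):print(inverse_kinematics(P(a,0,.020),q))
except Unreachable as e:print("U",e)
E
```

```text
3.0083 [0.486 0.234 0.135] [0.486 0.234 0.135] [-0.951  0.068  0.231  2.462  1.372  0.223 -1.719]
False
4.125 [0.516 0.243 0.09 ] [-0.699  0.511 -0.21 ] [-0.798  0.227  0.117  2.429  1.994  0.209 -2.329]
[-0.72   0.218  0.072  2.327  1.486  0.18  -1.776]
[-0.204  0.252 -0.482  2.249  1.342  0.31  -1.567]
[-0.816  0.223  0.215  2.236  0.91   0.164 -1.175]
```

```bash
python3 - <<'E'
from h import *
np.set_printoptions(precision=3,suppress=True)
for a in(.03,.06,.09,.102,.110):
    try: r=move_linear(P(a,0,.020),speed=.05,f_stop=12)
    except Unreachable as e: print("U",a,e);break
    s=sense();print(a,r,s["time_s"],(s["eef_pos"]-row)@np.c_[u,yt,n],s["force"]@np.c_[u,yt,n],s["qpos"])
    if r:break
c=read_camera("top");cv2.imwrite("pics/t2.png",cv2.resize(c["pixels"][95:225,195:345,::-1],None,fx=5,fy=4.6))
E
```

```text
0.03 False 4.875 [0.03 0.   0.02] [-0.132 -0.473 -0.055] [-0.827  0.22   0.175  2.372  1.731  0.167 -2.042]
0.06 False 5.625 [ 0.06 -0.    0.02] [0.212 0.11  0.667] [-0.752  0.218  0.116  2.309  1.375  0.17  -1.66 ]
0.09 False 6.375 [ 0.09 -0.    0.02] [0.164 0.108 1.021] [-0.688  0.22   0.066  2.246  1.079  0.189 -1.34 ]
0.102 False 6.7667 [ 0.102 -0.     0.02 ] [-0.412  0.102 -0.943] [-0.647  0.222  0.027  2.219  0.995  0.205 -1.246]
0.11 True 6.975 [ 0.103 -0.     0.019] [-4.802  0.113  3.254] [-0.625  0.225  0.005  2.21   0.953  0.216 -1.2  ]
```

View pics/t2.png

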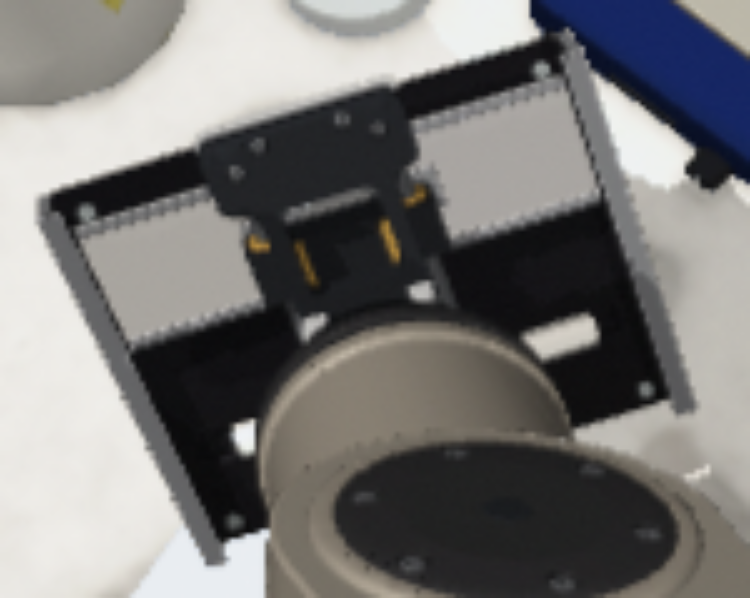

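The cover is up at its stop: force rose at 0.103 m travel, less the 9 mm slack. The right bar, at (562,337), is short. I'll withdraw towards the dish and look at the pockets.

```bash
python3 - <<'E'
from h import *
import pickle
np.set_printoptions(precision=4,suppress=True)
move_linear(P(.097,0,.020),speed=.05)
move_linear(P(.097,0,.075),speed=.1)
dn=np.array([0,0,-1.])
move_pose(dish+[-.02,-.03,.2],Q(dn,Rt[:,0]))
d={k:read_camera(k) for k in("top","scene")};pickle.dump(d,open("d2.pkl","wb"));T=d["top"];S=d["scene"]
s=sense();print(s["time_s"],s["qpos"])
M=np.c_[u,yt,n]
hh=.008*n
for k in d:
  C=d[k];g=cv2.cvtColor(C["pixels"],cv2.COLOR_RGB2GRAY)
  # face region below the cover: polygon mask
  poly=np.array([proj(C,P(a,y,.008)) for a,y in((-.022,-.096),(-.022,.096),(.022,.096),(.022,-.096))]).astype(np.int32)
  m=np.zeros_like(g);cv2.fillPoly(m,[poly],255);b=((g>140)&(m>0)).astype(np.uint8)
  nn,l,st,ce=cv2.connectedComponentsWithStats(b)
  for i in range(1,nn):
    if st[i,4]<15:continue
    pts=np.argwhere(l==i)[:,::-1].astype(float)
    w=[]
    for p in pts:  # cast onto plane 4 mm above the face
        o,dd=ray(C,*p);t=((row+.006*n-o)@n)/(dd@n);w.append((o+t*dd-row)@M)
    w=np.array(w)*1e3;print(k,st[i,4],ce[i],"a",w[:,0].min(),w[:,0].max(),w[:,0].mean(),"y",w[:,1].min(),w[:,1].max(),w[:,1].mean())
cv2.imwrite("pics/t3.png",cv2.resize(T["pixels"][95:225,195:345,::-1],None,fx=5,fy=4.6))
E
```

```text
9.275 [ 0.015   0.1946 -0.1024  1.9377  0.0239  1.0106  0.2121]
top 103 [306.3689 167.9709] a -6.58685369041645 9.267286115458937 1.4901030073222823 y -80.63565022198094 -48.466376867632 -64.58965479176844
top 167 [276.7725 178.2335] a -6.965439944191807 8.880578400127902 0.9928847125202699 y -24.51515839684139 27.22834001617064 1.3484179274843717
top 95 [248.9895 187.7895] a -6.615690669647792 8.385044415644446 0.7056567011563973 y 47.03539892842672 78.8225235792439 62.782061696831605
scene 62 [307.1613 200.0484] a -5.509558259746903 6.763404435364181 0.5180058859310689 y -81.50194179138548 -40.383819945355306 -59.75964856398521
scene 107 [290.729  212.2804] a -6.237769270207668 6.466452907416221 0.09879523348426433 y -24.53327413286776 33.88065052682371 5.228370262333852
scene 73 [273.0411 225.0685] a -7.330775098722905 6.126459187954047 0.36671593248993006 y 47.632433679276225 84.71819257748896 67.41840504196558
```

View pics/t3.png

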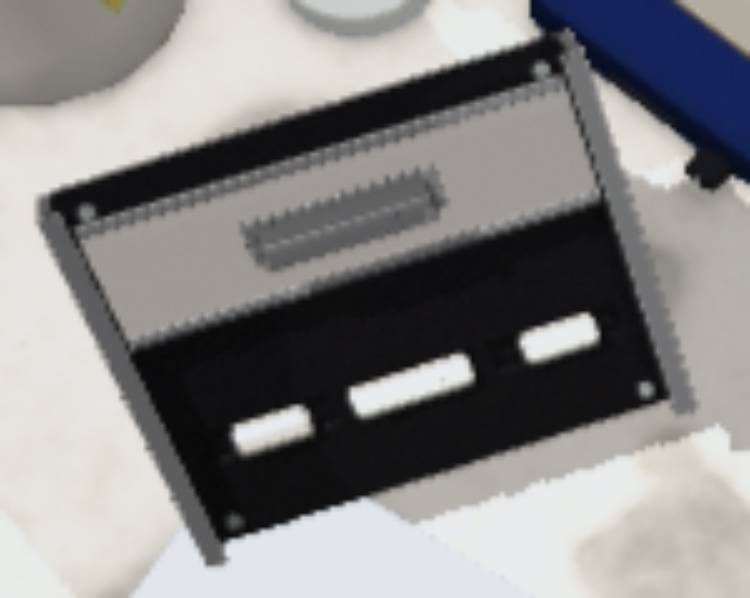

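The cover is up, and the middle bar at (411,385) is the long one: about 52 mm, with short bars of about 32 mm on either side. Its centre is within 3 mm of my frame's row centre, so I'll pluck it now.

```bash
python3 - <<'E'
from h import *
np.set_printoptions(precision=4,suppress=True)
M=np.c_[u,yt,n];q=Q(-n,u)
L=lambda:(sense()["eef_pos"]-row)@M*1e3
A,Y=.0007,.0025
move_pose(P(A,Y,.06),q)
grip(.032,12)
move_linear(P(A,Y,.008),speed=.06)
print(sense()["time_s"],sense()["force"]@M)
try:
    r=move_linear(P(A,Y,-.004),speed=.015,f_stop=4);h=L()[2]/1e3
    print("contact",r,L(),sense()["force"]@M)
    move_linear(P(A,Y,h+.0008 if r else .0005),speed=.02)
except Unreachable as e:print("U",e)
s=sense();print(L(),s["force"]@M,s["qpos"],s["time_s"])
c=read_camera("wrist");cv2.imwrite("pics/w1.png",c["pixels"][:,:,::-1])
E
```

```text
12.4167 [ 0.3013  0.5538 -0.4585]
contact True [0.8066 2.581  1.0952] [ 0.9571  0.1653 13.5605]
[0.6568 2.4688 1.7649] [-0.7841 -0.6643 -0.6752] [-0.5303  0.2808 -0.1752  2.3983  1.9756  0.2836 -2.288 ] 13.2
```

View pics/w1.png

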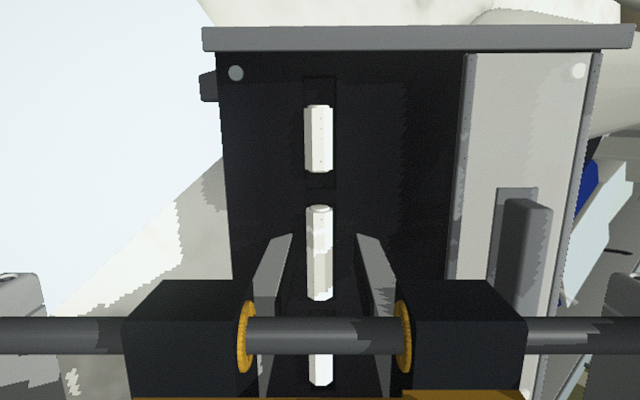

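The wrist view shows the fingers straddling the middle bar (305–332, 205–300), well centred. Grip and lift.

```bash
python3 - <<'E'
from h import *
np.set_printoptions(precision=4,suppress=True)
M=np.c_[u,yt,n]
grip(.008,15);s=sense();print(s["grip_width"],s["grasp_force"],s["force"]@M)
p=s["eef_pos"]
if .012<s["grip_width"]<.016:
    move_linear(p+.02*n,speed=.03);s=sense();print(s["grip_width"],s["grasp_force"])
    move_linear(p+.07*n,speed=.08);pause(.3);s=sense();print(s["grip_width"],s["grasp_force"],s["time_s"],s["qpos"])
    c=read_camera("wrist");cv2.imwrite("pics/w2.png",c["pixels"][:,:,::-1])
E
```

```text
0.01384439342870239 15.009723245166242 [-5.8139  0.0926  0.9315]
0.01355956503133096 14.99869182240218
0.013719888466531069 14.998614834621549 15.575 [-0.6521  0.0883 -0.0856  2.445   1.4081  0.2502 -1.7567]
```

View pics/w2.png

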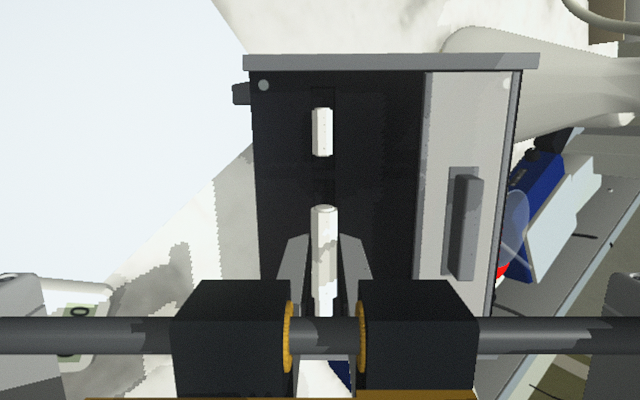

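The bar is held straight at (323,260). Now to the dish.

```bash
python3 - <<'E'
from h import *
np.set_printoptions(precision=4,suppress=True)
dn=np.array([0,0,-1.]);q=Q(dn,Rt[:,0])
move_pose(dish+[0,0,.13],q)
s=sense();print(s["grip_width"],s["grasp_force"],s["time_s"],s["qpos"])
move_linear(dish+[0,0,.024],speed=.08)
pause(.2)
r=move_linear(dish+[0,0,.0075],speed=.008,f_stop=2)
s=sense();print(r,s["eef_pos"],s["force"],s["grip_width"],s["grasp_force"],s["time_s"])
cv2.imwrite("pics/t4.png",cv2.resize(read_camera("scene")["pixels"][140:260,320:440,::-1],None,fx=4.5,fy=4.5))
E
```

```text
0.01337496663214974 14.998568999581039 17.3083 [ 0.0827  0.3133 -0.2491  1.9572  0.0992  0.8826  0.0915]
True [0.546  0.004  0.0109] [-0.7381  0.0942  5.5292] 0.013363795063590481 15.011765551753342 20.45
```

View pics/t4.png

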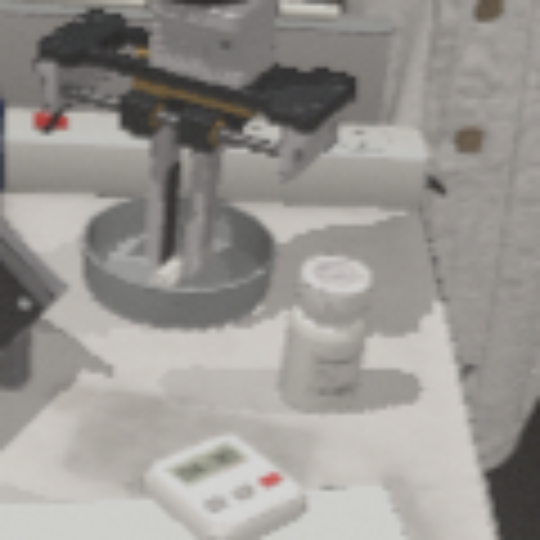

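The bar touches the dish floor at z = 0.0109, as predicted, with the fingers inside the dish at (180,260). Release and retreat.

```bash
python3 - <<'E'
from h import *
grip(.034,15)
p=sense()["eef_pos"]
move_linear(p+[0,0,.03],speed=.05);move_linear(dish+[0,0,.2],speed=.12)
move_pose(dish+[-.02,-.14,.25],Q(np.array([0,0,-1.]),Rt[:,0]))
pause(.5);c=read_camera("top");s=sense();print(s["time_s"],s["grip_width"])
cv2.imwrite("pics/t5.png",cv2.resize(c["pixels"][95:265,195:430,::-1],None,fx=3.3,fy=3.3))
E
```

```text
24.4667 0.03364832461382633
```

View pics/t5.png

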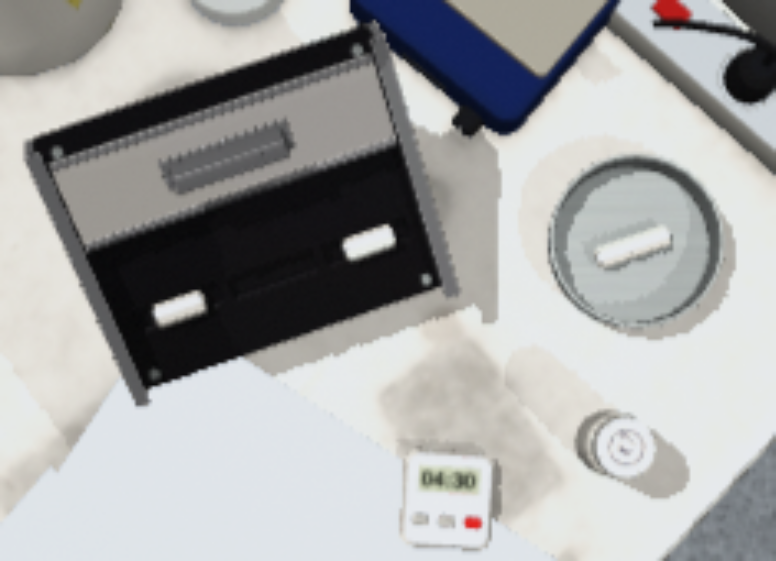

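The long bar lies flat in the dish at (633,246). The cover is up, both short bars, at (178,308) and (369,243), are in their pockets, and the bottle and timer have not moved.

```bash
python3 -c "
from cell import *
print(finish_job())"
```

```text
the job is handed in; nothing more can be done
None
```

The job is handed in at about 24.5 s of the 45 s limit: the last picture showed the cover up, the long bar flat in the upright dish, both short bars in their pockets and the bottle and timer unmoved; no verdict was returned.

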